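# Put the long ruler away from the sketch box

### The arm

A 6-joint arm with a two-finger parallel gripper is mounted at the origin on the work surface. World frame = base frame: x ahead of the robot, y to its left, z up, the work surface at z = 0. Lengths are in mm, angles in rad, forces in N, time in s.
With the tool pointing down it reaches from about 350 to 875 mm from the base axis. Payload 4.2 kg.
Tool frame: the origin (TCP) lies at the very end of the fingers, on their centre line; the grasp point (between the pads) lies arm.grip_point_offset behind it (arm.grip_point_offset is the distance from the TCP to the grasp point, in mm); z points along the fingers, y is the line along which they close (so a half turn about z gives the same grasp; the last joint's range is limited). The gripper opens to 85 mm and grips with 20 to 120 N. Pads are 22 mm wide; open, the fingers measure 114 mm over their backs; the gripper's body (76 mm by 85 mm) begins 54 mm behind the grasp point. The pads swing forward as they close: fully open they stand 13 mm farther back than shut.
Start: joints at [-0.997, 0.385, 0.008, 0, -1.194, -0.259], TCP at [193.532, -594.26, 192.512] pointing down, gripper open.
Joint ranges: [-3.14, 3.14], [-1.21, 2.06], [-1.07, 1.41], [-3.16, 2.05], [-2.99, -0.16], [-3.1, 3.1]. Speed limits (rad/s): [2.79, 2.79, 3.14, 3.14, 3.14, 3.14].

### API

Orientations are given as a unit quaternion [x, y, z, w].
In Python, from bench import arm, cams, ticket gives the robot as it stands.
- The arm moves only by the tool servo_tool, never from a script. Its argument "commands" is a list that holds one entry, the list of rows, each a list of 7 numbers: the closure in counts, from 0 (fully open) to 255 (shut), then the shift along the tool's x, y, z in m, then the turn, a rotation vector about the tool's x, y, z in degrees. In form: [[[grip, x, y, z, ax, ay, az], ...]]. A call has 1 to 10 rows; each row shifts and turns the commanded pose from where the row before left it, along the tool's axes as they then stand; what a row does not reach is not made up. A row lasts 1/12 s, in which the tool goes at most 41.7 mm and 7.16 degrees, less where a joint would pass 70% of its speed; a pose out of reach is approached as far as the arm can. A call with a gripper value outside its range is refused whole. The fingers move at their own pace and stop on an object; the grip force is fixed at half the most. Time passes only in rows, so rows that do not move let the fingers close. It gives the time, the measured TCP pose, the force, the opening and the grip force at its end, in the units of the state.
- arm.read_state(): the state, without advancing time (a new reading comes with each control period).
- cams.get_image(name): name is "scene" or "top" or "wrist"; returns a dict with "frame" (420x560x3 uint8, blue, green, red), "K" (3x3 intrinsics, pixels), "k1" (the pictures are not rectified: a ray, as slopes to the right and down, at radius r is drawn at 1 + k1 r^2 times it, then the intrinsics apply), "T" (4x4, takes a point from camera to world coordinates). Camera axes: x right, y up, looking along -z (the intrinsics and any distortion apply to the point x, -y, -z); pixel columns grow to the right and rows downward; lengths in mm; the calibration is good to about 2 mm. A picture is of the moment at which its call begins. There is no depth.
- ticket.job_done(): hands the job in; it is judged then, once.
The state is a dict: "clock": time; "joints": joint angles; "joint_vel": joint speeds; "joint_efforts": joint torques, N m; "position": TCP position; "ee_rot": TCP orientation; "contact_force": force on the tool from outside, world axes, zero at the start; "wrist_torque": the same for the moment, N m; "gripper_width": finger opening in mm; "grasp_force": force on a finger pad.
Only numpy, scipy, OpenCV 4.12 (cv2) and the standard library are available. Lean on these libraries where they do the work, as an engineer would, in place of code of your own. Each camera call takes 0.05 s, during which the arm holds its last target. There are 200 camera calls.

### The job

Two thin metal rulers lie flat on the closed sketch box, too thin to pick up where they lie. Slide the long one lengthwise over one end of the box until about 6 cm of it sticks out, take hold of that free end, lift the ruler off and lay it down gently, flat in the wooden tray. Leave the short ruler where it is.

Things in the scene. Friction and masses are not known exactly. Their poses are not given: they have to be found in the camera images.
- long_ruler: The longer of two flat aluminium rulers with dark tick marks: 240 mm long (its y axis), 40 mm wide (its x axis), 3 mm thick, 65 to 105 g, smooth. It starts lying flat on the sketch box, roughly along the box's y axis, in either of two lanes. Origin: centre of its underside, z up. It slides on the box under a light press from above (5 to 15 N) with closed fingertips.
- short_ruler: The shorter ruler, otherwise alike: 150 mm long (y axis), 40 mm wide (x axis), 3 mm thick, about 50 g. It lies beside the long one on the box, 60 to 85 mm of bare wood between them. Origin: centre of its underside.
- sketch_box: Closed varnished wooden sketch box, fixed to the table: 220 mm (x axis) by 280 mm (y axis), 60 mm high, flat top. Origin: centre of its underside, on the table; z up. The rulers lie on its top, 60 mm above the table; its two ends are at 140 mm along its plus and minus y axis, and the minus y end faces the tray. Beyond the ends nothing stands higher than the tray, so fingers can reach below the level of the top.
- tray: Open shallow plywood tray, fixed to the table: 160 mm (x axis) by 310 mm (y axis), 30 mm high, walls 6 mm thick, inner floor 6 mm above the table. Origin: centre of its underside; z up. The ruler goes in lying along the tray's y axis.

How it is judged:
By the outcome, as a careful person would: the job done as asked, in the order asked, and still so for the second after the job is handed in, with the robot touching nothing.
It also fails if it takes over 48 s, if anything falls off the work surface, if the arm or the gripper's body presses on something with over 40 N, if the wrist force passes 120 N, or if a joint passes its speed limit or range.

## Working session

There is one attempt and no reset: what is moved stays moved. The work goes in short steps, Python scripts to look and compute and a tool call to move; the robot and the scene stay as the last step left them, time stands still between calls to the robot, and variables do not carry over. Pictures are saved under pics/ and viewed, at most 10 in all, crops included, and the job is handed in when it is done.

Besides the shell and the picture viewer there is one more tool, called by a JSON object that holds its "method" and its "body". servo_tool: Moves the arm, as the interface text tells. Its arguments: {"type":"object","properties":{"commands":{"type":"array","items":{"type":"array","items":{"type":"array","items":{"type":"number"}}}}},"required":["commands"]}

```bash
mkdir -p pics; cat > h.py <<'E'
import numpy as np, cv2
from bench import arm, cams, ticket
def ray(im,u,v):
    K=im["K"];k=im["k1"]
    d=np.array([(u-K[0][2])/K[0][0],(v-K[1][2])/K[1][1]]);s=d.copy()
    for _ in range(30): s=d/(1+k*(s@s))
    T=np.array(im["T"]);return T[:3,3],T[:3,:3]@np.array([s[0],-s[1],-1])
def onplane(im,u,v,z):
    o,d=ray(im,u,v);return o+d*(z-o[2])/d[2]
E
python3 - <<'E'
from h import *
print(arm.read_state(),arm.grip_point_offset)
for n in("top","scene"):
    im=cams.get_image(n);cv2.imwrite(f"pics/{n}0.png",im["frame"]);print(n,np.array(im["T"])[:3,3],im["K"],im["k1"])
E
```

```text
{'clock': 0.0, 'joints': array([-9.97388309e-01,  3.85558177e-01,  6.65169631e-03, -5.22741796e-04,
       -1.19398721e+00, -2.58566212e-01]), 'joint_vel': array([-0.00044122,  0.00012219,  0.00124933,  0.00055871,  0.00024381,
        0.00120651]), 'joint_efforts': array([-2.43239474e-04, -3.92286980e+01,  1.88405192e+01,  4.18643117e+00,
       -4.58713665e-03,  1.17850144e-05]), 'position': array([ 193.34302486, -593.65289388,  191.42728717]), 'ee_rot': array([-1.56676198e-01,  9.87649437e-01,  1.05741440e-03, -2.01549344e-04]), 'contact_force': array([ 0.65081935, -0.91746751, -0.28027825]), 'wrist_torque': array([-0.00552603,  0.03182211, -0.0009833 ]), 'grasp_force': 0.0, 'gripper_width': 85.41957532195535} 18.700000000000003
top [ 490.23144543    1.38859715 1044.75883564] [[505.52299164   0.         282.19706213]
 [  0.         505.52299164 216.28305616]
 [  0.           0.           1.        ]] -0.06801588105946217
scene [1365.32035857 -259.33142376  712.15101739] [[511.18555159   0.         287.44058054]
 [  0.         511.18555159 213.34750519]
 [  0.           0.           1.        ]] -0.15522378965385766
```

View pics/top0.png

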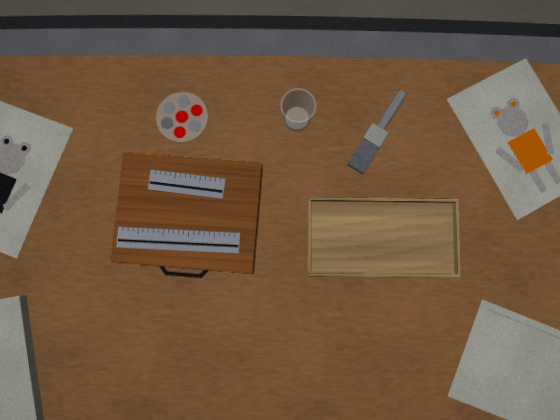

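View pics/scene0.png

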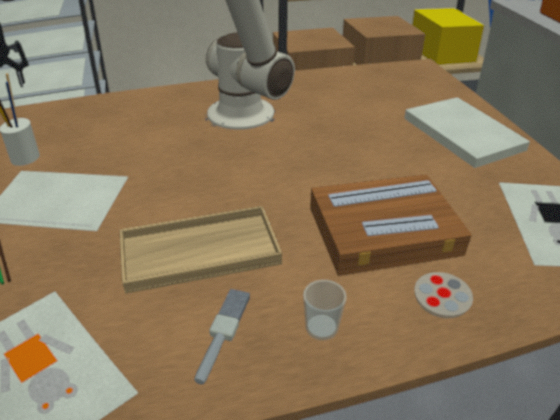

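The top view shows the box at px (113–262, 153–272), with the long ruler in the lower (near) lane at (117–240, 227–253) and the short one at (149–225, 170–198). The tray is at (307–460, 198–277). The scene view agrees, with a cup, palette and brush standing clear on the far side.

```bash
python3 - <<'E'
from h import *
im=cams.get_image("top");f=im["frame"];hsv=cv2.cvtColor(f,cv2.COLOR_BGR2HSV)
x0,y0,x1,y1=112,152,264,274
m=np.zeros(f.shape[:2],np.uint8)
m[y0:y1,x0:x1]=((f[y0:y1,x0:x1,0]>110))*255
m=cv2.morphologyEx(m,cv2.MORPH_CLOSE,np.ones((7,7),np.uint8))
for c in cv2.findContours(m,0,2)[0]:
    if cv2.contourArea(c)<300: continue
    P=np.float32([onplane(im,*p[0],63)[:2] for p in c]);r=cv2.minAreaRect(P);print("ruler",r);print(cv2.boxPoints(r).round(1).tolist())
for n,z,pts in(("box",60,[(123,153),(262,161),(253,273),(112,263)]),("tray",30,[(307,198),(460,198),(460,277),(307,277)])):
    P=np.float32([onplane(im,*p,z)[:2] for p in pts]);print(n,P.round(1).tolist(),cv2.minAreaRect(P))
E
```

```text
ruler ((562.087646484375, 201.41708374023438), (239.49253845214844, 39.216400146484375), 88.03302764892578)
[[538.4000244140625, 82.4000015258789], [577.5999755859375, 81.0999984741211], [585.7999877929688, 320.3999938964844], [546.5999755859375, 321.79998779296875]]
ruler ((673.5048217773438, 188.93002319335938), (149.6225128173828, 39.554473876953125), 83.44695281982422)
[[645.2999877929688, 116.9000015258789], [684.5999755859375, 112.4000015258789], [701.7000122070312, 261.0], [662.4000244140625, 265.5]]
box [[734.9000244140625, 319.0], [721.5999755859375, 39.599998474121094], [499.79998779296875, 53.099998474121094], [514.9000244140625, 329.29998779296875]] ((617.2842407226562, 184.57168579101562), (279.69146728515625, 222.1970672607422), 87.2790298461914)
tray [[653.0999755859375, -52.0], [657.7000122070312, -366.6000061035156], [496.5, -362.1000061035156], [493.6000061035156, -53.20000076293945]] ((575.6175537109375, -209.91152954101562), (161.1453857421875, 315.0027160644531), 0.544508695602417)
```

Sizes check out: rulers 239.5 and 149.6 mm, box 280×222, tray 161×315. First I turn the tool 70° so tool y lies across the ruler, with the fingers closing.

{"method": "servo_tool", "body": {"commands": [[[255,0,0,0,0,0,-7],[255,0,0,0,0,0,-7],[255,0,0,0,0,0,-7],[255,0,0,0,0,0,-7],[255,0,0,0,0,0,-7],[255,0,0,0,0,0,-7],[255,0,0,0,0,0,-7],[255,0,0,0,0,0,-7],[255,0,0,0,0,0,-7],[255,0,0,0,0,0,-7]]]}}

```text
clock: 0.98
position: [193.4, -594.0, 192.1]
ee_rot: [-0.697, 0.717, 0.0, 0.0]
contact_force: [-0.1, -0.1, 0.2]
gripper_width: -0.2
grasp_force: 0.0
```

{"method": "servo_tool", "body": {"commands": [[[255,-0.0306,-0.0131,0,0,0,0],[255,-0.0306,-0.0131,0,0,0,0],[255,-0.0306,-0.0131,0,0,0,0],[255,-0.0306,-0.0131,0,0,0,0],[255,-0.0306,-0.0131,0,0,0,0],[255,-0.0306,-0.0131,0,0,0,0],[255,-0.0306,-0.0131,0,0,0,0],[255,-0.0306,-0.0131,0,0,0,0],[255,-0.0306,-0.0131,0,0,0,0],[255,-0.0306,-0.0131,0,0,0,0]]]}}

```text
clock: 1.82
position: [335.1, -291.3, 192.5]
ee_rot: [-0.695, 0.719, 0.0, 0.0]
contact_force: [0.7, 0.2, 0.3]
gripper_width: -0.4
grasp_force: 0.0
```

{"method": "servo_tool", "body": {"commands": [[[255,-0.0306,-0.0131,0,0,0,0],[255,-0.0306,-0.0131,0,0,0,0],[255,-0.0306,-0.0131,0,0,0,0],[255,-0.0306,-0.0131,0,0,0,0],[255,-0.0306,-0.0131,0,0,0,0],[255,-0.0306,-0.0131,0,0,0,0],[255,-0.0306,-0.0131,0,0,0,0],[255,-0.0306,-0.0131,0,0,0,0],[255,-0.0306,-0.0131,0,0,0,0],[255,-0.0306,-0.0131,0,0,0,0]]]}}

```text
clock: 2.65
position: [476.5, 10.1, 192.5]
ee_rot: [-0.695, 0.719, 0.0, -0.0]
contact_force: [0.8, -0.5, -0.1]
gripper_width: -0.1
grasp_force: 0.0
```

{"method": "servo_tool", "body": {"commands": [[[255,-0.0306,-0.0131,0,0,0,0],[255,-0.0306,-0.0131,0,0,0,0],[255,-0.0306,-0.0131,0,0,0,0],[255,-0.0306,-0.0131,0,0,0,0],[255,-0.0306,-0.0131,0,0,0,0],[255,-0.0306,-0.0131,0,0,0,0],[255,0,0,0,0,0,0],[255,0,0,0,0,0,0]]]}}

```text
clock: 3.32
position: [561.1, 190.4, 191.3]
ee_rot: [-0.696, 0.718, 0.0, -0.001]
contact_force: [0.2, 0.7, -0.8]
gripper_width: -0.1
grasp_force: 0.0
```

Now over the ruler. I descend to about z = 71 (ruler top 63) and then creep down.

{"method": "servo_tool", "body": {"commands": [[[255,0,0,0.03,0,0,0],[255,0,0,0.03,0,0,0],[255,0,0,0.03,0,0,0],[255,0,0,0.02,0,0,0],[255,0,0,0.01,0,0,0],[255,0,0,0,0,0,0],[255,0,0,0,0,0,0]]]}}

```text
clock: 3.9
position: [561.5, 188.7, 73.2]
ee_rot: [-0.695, 0.719, -0.0, 0.0]
contact_force: [-0.6, 0.7, 1.2]
gripper_width: 0.2
grasp_force: 0.0
```

{"method": "servo_tool", "body": {"commands": [[[255,0,0,0.003,0,0,0],[255,0,0,0.003,0,0,0],[255,0,0,0,0,0,0],[255,0,0,0,0,0,0]]]}}

```text
clock: 4.23
position: [561.5, 189.4, 67.2]
ee_rot: [-0.695, 0.719, -0.0, 0.001]
contact_force: [-0.8, -0.0, -0.0]
gripper_width: -0.0
grasp_force: 0.0
```

{"method": "servo_tool", "body": {"commands": [[[255,0,0,0.001,0,0,0],[255,0,0,0,0,0,0]]]}}

```text
clock: 4.4
position: [561.2, 189.3, 65.7]
ee_rot: [-0.695, 0.719, -0.0, 0.0]
contact_force: [-0.1, -0.4, -0.7]
gripper_width: -0.2
grasp_force: 0.0
```

{"method": "servo_tool", "body": {"commands": [[[255,0,0,0.001,0,0,0],[255,0,0,0.001,0,0,0],[255,0,0,0,0,0,0]]]}}

```text
clock: 4.65
position: [561.0, 189.2, 63.3]
ee_rot: [-0.695, 0.719, 0.0, -0.0]
contact_force: [-0.1, -0.4, 0.1]
gripper_width: 0.1
grasp_force: 0.0
```

{"method": "servo_tool", "body": {"commands": [[[255,0,0,0.0005,0,0,0],[255,0,0,0,0,0,0]]]}}

```text
clock: 4.82
position: [561.1, 189.2, 62.9]
ee_rot: [-0.695, 0.719, 0.0, -0.0]
contact_force: [-0.2, 0.4, 0.2]
gripper_width: -0.1
grasp_force: 0.0
```

{"method": "servo_tool", "body": {"commands": [[[255,0,0,0.0005,0,0,0],[255,0,0,0,0,0,0]]]}}

```text
clock: 4.98
position: [561.1, 189.2, 62.4]
ee_rot: [-0.695, 0.719, 0.0, -0.0]
contact_force: [0.2, -0.3, -0.3]
gripper_width: 0.2
grasp_force: 0.0
```

{"method": "servo_tool", "body": {"commands": [[[255,0,0,0.0005,0,0,0],[255,0,0,0,0,0,0]]]}}

```text
clock: 5.15
position: [561.2, 189.2, 61.9]
ee_rot: [-0.695, 0.719, 0.0, -0.0]
contact_force: [-0.2, 0.0, -0.1]
gripper_width: 0.2
grasp_force: 0.0
```

{"method": "servo_tool", "body": {"commands": [[[255,0,0,0.0005,0,0,0],[255,0,0,0,0,0,0]]]}}

```text
clock: 5.32
position: [561.1, 189.2, 61.4]
ee_rot: [-0.695, 0.719, 0.0, -0.0]
contact_force: [0.1, 0.1, 0.1]
gripper_width: 0.2
grasp_force: 0.0
```

{"method": "servo_tool", "body": {"commands": [[[255,0,0,0.0005,0,0,0],[255,0,0,0,0,0,0]]]}}

```text
clock: 5.48
position: [561.1, 189.2, 60.9]
ee_rot: [-0.695, 0.719, 0.0, -0.0]
contact_force: [-0.4, 0.2, 0.1]
gripper_width: -0.1
grasp_force: 0.0
```

{"method": "servo_tool", "body": {"commands": [[[255,0,0,0.0007,0,0,0],[255,0,0,0,0,0,0]]]}}

```text
clock: 5.65
position: [561.1, 189.2, 60.2]
ee_rot: [-0.695, 0.719, 0.0, -0.0]
contact_force: [0.1, 0.8, 0.0]
gripper_width: -0.3
grasp_force: 0.0
```

{"method": "servo_tool", "body": {"commands": [[[255,0,0,0.0007,0,0,0],[255,0,0,0,0,0,0]]]}}

```text
clock: 5.82
position: [561.1, 189.2, 59.5]
ee_rot: [-0.695, 0.719, 0.0, -0.0]
contact_force: [0.2, -0.4, 0.3]
gripper_width: -0.0
grasp_force: 0.0
```

```bash
python3 - <<'E'
from h import *
f=cams.get_image("scene")["frame"];a=cv2.resize(f[130:280,290:490],(800,600));cv2.imwrite("pics/s1.png",a)
E
```

```text
(no output)
```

View pics/s1.png

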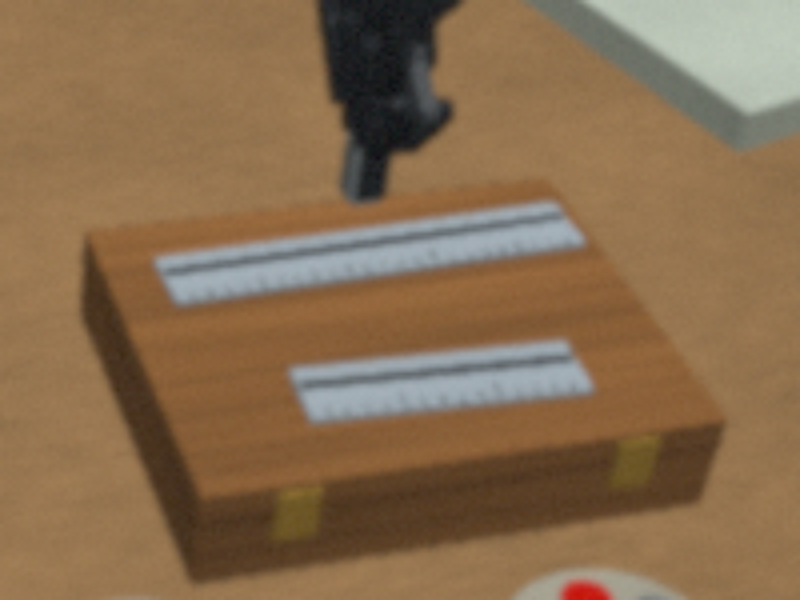

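The fingertip is at crop (363,198), original px (381,179). It's behind or above the ruler (centre at original px (382,193)), not on it. I'll cross-check the two cameras.

```bash
python3 - <<'E'
from h import *
im=cams.get_image("scene");t=cams.get_image("top")
cor=[(155,257),(556,202),(585,245),(178,304)]
print("ruler scene",[onplane(im,290+u/4,130+v/4,63)[:2].round(1).tolist() for u,v in cor])
print("box scene",[onplane(im,290+u/4,130+v/4,60)[:2].round(1).tolist() for u,v in [(88,235),(550,181),(723,425),(203,498)]])
for z in (60,80,100,120): print(z,onplane(im,381,179.5,z).round(1))
def proj(im,p):
    T=np.linalg.inv(np.array(im["T"]));q=T[:3,:3]@p+T[:3,3];s=np.array([q[0],-q[1]])/-q[2];s=s*(1+im["k1"]*(s@s));K=im["K"];return s*[K[0][0],K[1][1]]+[K[0][2],K[1][2]]
for i in(im,t): print(proj(i,np.array([561,189,60.])))
print(arm.read_state()["joints"])
cv2.imwrite("pics/t1.png",cv2.resize(t["frame"][120:320,80:300],(660,600)))
E
```

```text
ruler scene [[540.9, 79.9], [550.2, 319.2], [591.9, 314.6], [583.1, 77.5]]
box scene [[508.3, 52.9], [526.3, 328.9], [744.3, 309.7], [722.8, 38.7]]
60 [514.6 215.6  60. ]
80 [540.7 201.   80. ]
100 [566.8 186.4 100. ]
120 [592.9 171.9 120. ]
[378.7218859  192.96951007]
[184.14857683 240.51013498]
[ 5.98414689e-01  4.54428445e-01 -2.46684437e-01 -9.43952949e-06
 -8.69746583e-01 -6.32666180e-01]
```

View pics/t1.png

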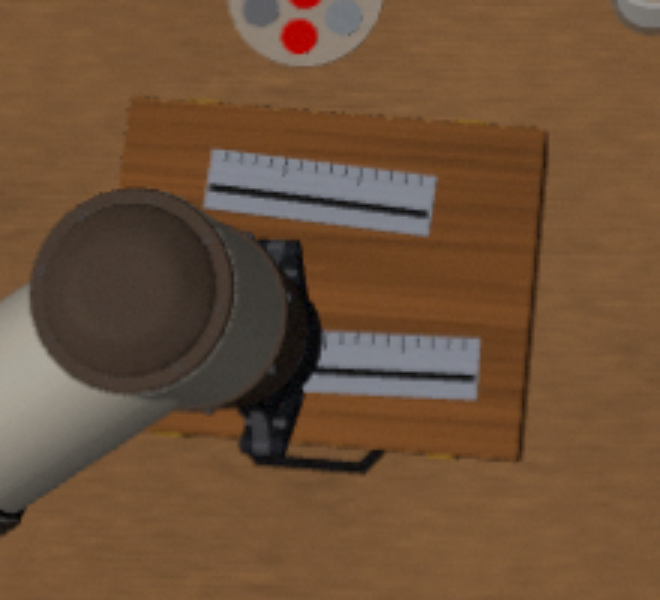

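```bash
python3 - <<'E'
from h import *
t=cams.get_image("top")
for n,(u,v) in dict(mid=(275,345),fA=(280,245),fB=(265,445)).items():
    for z in(100,140,180): print(n,z,onplane(t,80+u/3,120+v/3,z).round(0))
w=cams.get_image("wrist");print(np.array(w["T"]).round(2),arm.read_state()["position"])
cv2.imwrite("pics/w1.png",w["frame"])
E
```

```text
mid 100 [568. 205. 100.]
mid 140 [565. 197. 140.]
mid 180 [562. 188. 180.]
fA 100 [631. 205. 100.]
fA 140 [625. 196. 140.]
fA 180 [620. 187. 180.]
fB 100 [506. 209. 100.]
fB 140 [505. 200. 140.]
fB 180 [504. 192. 180.]
[[-1.0000e+00 -3.0000e-02 -1.0000e-02  5.5880e+02]
 [ 3.0000e-02 -9.5000e-01 -3.1000e-01  1.1110e+02]
 [-0.0000e+00 -3.1000e-01  9.5000e-01  2.4032e+02]
 [ 0.0000e+00  0.0000e+00  0.0000e+00  1.0000e+00]] [561.20629751 189.22510535  59.6343429 ]
```

View pics/w1.png

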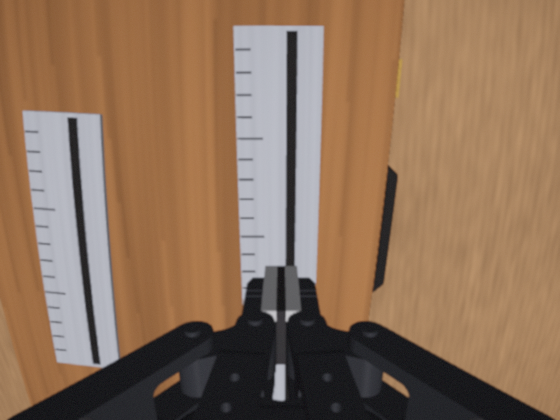

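Fingers are closed and centred on the ruler, whose far end is at px (234–322, 26). They are apparently still above it. I'll check the wrist camera's true height from the ruler's known sizes.

```bash
python3 - <<'E'
from h import *
w=cams.get_image("wrist");print(w["K"],w["k1"])
for z in(63,43,23):
    P=[onplane(w,*p,z)[:2] for p in[(235,27),(322,27),(242,280),(318,280),(24,112),(102,115),(118,366),(57,362)]]
    print(z,np.linalg.norm(P[0]-P[1]),np.linalg.norm(P[4]-P[5]),np.linalg.norm(P[5]-P[6]),np.round(P,0).tolist())
print("tip rays",[onplane(w,281,268,z).round(0).tolist() for z in(60,80,100)])
E
```

```text
[[370.33704502   0.         280.63481825]
 [  0.         370.33704502 212.71947527]
 [  0.           0.           1.        ]] -0.09237651302326808
63 38.532723739634164 40.334051120172084 147.25141915986055 [[578.0, 81.0], [540.0, 83.0], [583.0, 206.0], [542.0, 207.0], [685.0, 112.0], [644.0, 116.0], [663.0, 262.0], [702.0, 260.0]]
43 42.87871327031925 44.88320692558122 163.85946198526383 [[580.0, 78.0], [537.0, 79.0], [586.0, 216.0], [540.0, 218.0], [699.0, 112.0], [654.0, 117.0], [675.0, 280.0], [719.0, 277.0]]
23 47.22470280100423 49.43236273099059 180.46750481066718 [[583.0, 74.0], [535.0, 76.0], [588.0, 227.0], [539.0, 229.0], [713.0, 113.0], [664.0, 118.0], [686.0, 297.0], [735.0, 294.0]]
tip rays [[562.0, 201.0, 60.0], [562.0, 191.0, 80.0], [561.0, 181.0, 100.0]]
```

The wrist camera's own height is right (ruler widths ≈ 40 mm at z = 63). The visible fingertip sits at z ≈ 95–105, so the real tip is about 35–40 mm short of the reported TCP. I descend on force feedback instead.

{"method": "servo_tool", "body": {"commands": [[[255,0,0,0.003,0,0,0],[255,0,0,0.003,0,0,0],[255,0,0,0.003,0,0,0],[255,0,0,0.003,0,0,0],[255,0,0,0.003,0,0,0],[255,0,0,0,0,0,0]]]}}

```text
clock: 6.62
position: [560.6, 188.9, 43.6]
ee_rot: [-0.695, 0.719, 0.0, -0.001]
contact_force: [-1.0, 0.4, 0.2]
gripper_width: -0.2
grasp_force: 0.0
```

```bash
python3 - <<'E'
from h import *
f=cams.get_image("scene")["frame"];a=f[130:280,290:490];b=cams.get_image("wrist")["frame"][200:350,180:380]
cv2.imwrite("pics/s2.png",cv2.resize(np.hstack([a,b]),(800,300)))
E
```

```text
(no output)
```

View pics/s2.png

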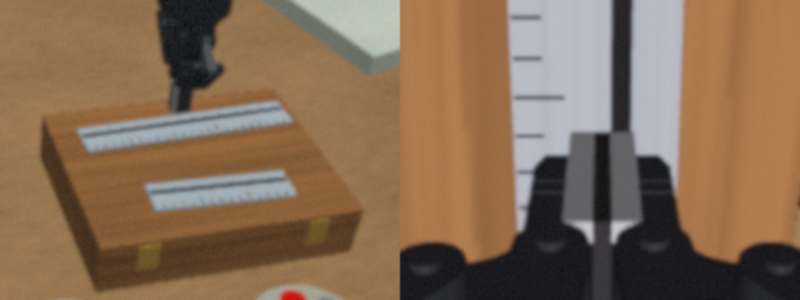

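The tip is now at scene px (380,185), still clear of the ruler centre line at (382,193). That leaves about 20 mm to go, and moving down 16 mm did lower the tip as expected.

{"method": "servo_tool", "body": {"commands": [[[255,0,0,0.003,0,0,0],[255,0,0,0.003,0,0,0],[255,0,0,0.003,0,0,0],[255,0,0,0.002,0,0,0],[255,0,0,0,0,0,0]]]}}

```text
clock: 7.13
position: [560.8, 189.0, 32.9]
ee_rot: [-0.695, 0.719, 0.0, -0.001]
contact_force: [1.1, 0.6, -0.4]
gripper_width: -0.1
grasp_force: 0.0
```

{"method": "servo_tool", "body": {"commands": [[[255,0,0,0.001,0,0,0],[255,0,0,0.001,0,0,0],[255,0,0,0,0,0,0]]]}}

```text
clock: 7.38
position: [561.1, 189.2, 31.5]
ee_rot: [-0.695, 0.719, 0.0, -0.0]
contact_force: [-0.2, -0.2, 0.4]
gripper_width: -0.2
grasp_force: 0.0
```

{"method": "servo_tool", "body": {"commands": [[[255,0,0,0.001,0,0,0],[255,0,0,0,0,0,0]]]}}

```text
clock: 7.55
position: [561.1, 189.2, 30.5]
ee_rot: [-0.695, 0.719, 0.0, -0.0]
contact_force: [-0.2, -0.5, 0.3]
gripper_width: 0.1
grasp_force: 0.0
```

{"method": "servo_tool", "body": {"commands": [[[255,0,0,0.001,0,0,0],[255,0,0,0,0,0,0]]]}}

```text
clock: 7.72
position: [561.1, 189.2, 29.5]
ee_rot: [-0.695, 0.719, 0.0, -0.0]
contact_force: [0.5, 0.1, 0.6]
gripper_width: -0.2
grasp_force: 0.0
```

{"method": "servo_tool", "body": {"commands": [[[255,0,0,0.001,0,0,0],[255,0,0,0.001,0,0,0],[255,0,0,0,0,0,0]]]}}

```text
clock: 7.97
position: [561.0, 189.1, 27.4]
ee_rot: [-0.695, 0.719, 0.0, -0.0]
contact_force: [0.4, -0.2, 0.3]
gripper_width: -0.0
grasp_force: 0.0
```

{"method": "servo_tool", "body": {"commands": [[[255,0,0,0.001,0,0,0],[255,0,0,0,0,0,0]]]}}

```text
clock: 8.13
position: [561.1, 189.2, 26.4]
ee_rot: [-0.695, 0.719, 0.0, -0.0]
contact_force: [0.1, 0.5, -0.2]
gripper_width: -0.1
grasp_force: 0.0
```

{"method": "servo_tool", "body": {"commands": [[[255,0,0,0.001,0,0,0],[255,0,0,0,0,0,0]]]}}

```text
clock: 8.3
position: [561.1, 189.1, 25.4]
ee_rot: [-0.695, 0.719, 0.0, -0.0]
contact_force: [-0.4, 0.2, -0.3]
gripper_width: 0.1
grasp_force: 0.0
```

{"method": "servo_tool", "body": {"commands": [[[255,0,0,0.001,0,0,0],[255,0,0,0,0,0,0]]]}}

```text
clock: 8.47
position: [561.1, 189.2, 24.4]
ee_rot: [-0.695, 0.719, 0.0, -0.0]
contact_force: [-0.3, 0.4, -0.1]
gripper_width: -0.1
grasp_force: 0.0
```

{"method": "servo_tool", "body": {"commands": [[[255,0,0,0.001,0,0,0],[255,0,0,0,0,0,0]]]}}

```text
clock: 8.63
position: [561.2, 189.2, 24.3]
ee_rot: [-0.695, 0.719, -0.0, -0.0]
contact_force: [-2.0, -0.2, 4.0]
gripper_width: -0.1
grasp_force: 2.1
```

{"method": "servo_tool", "body": {"commands": [[[255,0,0,0.001,0,0,0],[255,0,0,0,0,0,0]]]}}

```text
clock: 8.8
position: [561.3, 189.2, 24.3]
ee_rot: [-0.695, 0.719, -0.0, 0.0]
contact_force: [-3.4, -1.4, 9.3]
gripper_width: 0.3
grasp_force: 4.6
```

```bash
python3 - <<'E'
from h import *
f=cams.get_image("scene")["frame"];cv2.imwrite("pics/s3.png",cv2.resize(f[150:225,330:430],(800,600)))
print(arm.read_state()["contact_force"])
E
```

```text
[-3.21608875 -1.00444958  9.11314458]
```

View pics/s3.png

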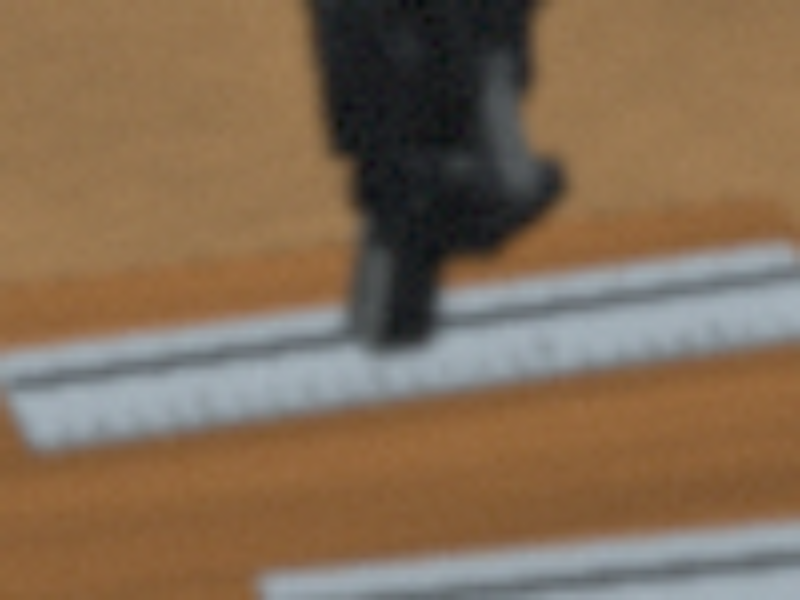

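The tips now rest on the ruler at px (379,193) with 9 N, at a reported z of 24.3, so the tip is 38.7 mm above the reported TCP. Now I slide.

{"method": "servo_tool", "body": {"commands": [[[255,0.002,0,0,0,0,0],[255,0.004,0,0,0,0,0],[255,0.004,0,0,0,0,0],[255,0.004,0,0,0,0,0],[255,0.004,0,0,0,0,0],[255,0.004,0,0,0,0,0],[255,0.004,0,0,0,0,0],[255,0.004,0,0,0,0,0]]]}}

```text
clock: 9.52
position: [562.4, 160.6, 24.3]
ee_rot: [-0.695, 0.719, -0.001, 0.003]
contact_force: [-1.0, 2.8, 5.3]
gripper_width: 0.2
grasp_force: 2.6
```

```bash
cat > m.py <<'E'
from h import *
im=cams.get_image("wrist");f=im["frame"]
m=(f[:,:,0]>125).astype(np.uint8)*255;m[250:]=0
m=cv2.morphologyEx(m,cv2.MORPH_CLOSE,np.ones((9,9),np.uint8))
for c in cv2.findContours(m,0,2)[0]:
    if cv2.contourArea(c)<2000: continue
    P=np.float32([onplane(im,*p[0],63)[:2] for p in c]);r=cv2.minAreaRect(P);print(r[1],r[2],cv2.boxPoints(r).round(1).tolist())
s=arm.read_state();print(s["position"],s["contact_force"])
E
python3 m.py
```

```text
(30.845233917236328, 38.9409065246582) 83.50680541992188 [[645.2000122070312, 115.0], [683.9000244140625, 110.5999984741211], [687.2999877929688, 141.3000030517578], [648.7000122070312, 145.6999969482422]]
(91.56814575195312, 40.3635139465332) 88.11618041992188 [[540.2000122070312, 53.29999923706055], [580.5, 51.900001525878906], [583.5999755859375, 143.5], [543.2000122070312, 144.8000030517578]]
[562.29389871 159.96827558  24.34333725] [ 1.04422146 -0.48916777  5.58525967]
```

The ruler follows (its end moved 29 mm and it stays aligned). I press slightly more and slide the remaining 63 mm.

{"method": "servo_tool", "body": {"commands": [[[255,0.002,0,0.0008,0,0,0],[255,0.004,0,0,0,0,0],[255,0.004,0,0,0,0,0],[255,0.004,0,0,0,0,0],[255,0.004,0,0,0,0,0],[255,0.004,0,0,0,0,0],[255,0.004,0,0,0,0,0],[255,0.004,0,0,0,0,0]]]}}

```text
clock: 10.23
position: [562.4, 131.2, 24.3]
ee_rot: [-0.695, 0.719, -0.001, 0.004]
contact_force: [0.0, 3.1, 7.6]
gripper_width: 0.1
grasp_force: 3.9
```

{"method": "servo_tool", "body": {"commands": [[[255,0.004,0,0,0,0,0],[255,0.004,0,0,0,0,0],[255,0.004,0,0,0,0,0],[255,0.004,0,0,0,0,0],[255,0.004,0,0,0,0,0],[255,0.004,0,0,0,0,0],[255,0.004,0,0,0,0,0],[255,0.002,0,0,0,0,0]]]}}

```text
clock: 10.9
position: [561.4, 100.9, 24.3]
ee_rot: [-0.695, 0.719, -0.002, 0.004]
contact_force: [-0.4, 3.1, 8.7]
gripper_width: -0.1
grasp_force: 4.0
```

```bash
python3 m.py
```

```text
(91.64539337158203, 40.496891021728516) 88.22516632080078 [[539.2000122070312, -6.699999809265137], [579.5999755859375, -7.900000095367432], [582.5, 83.69999694824219], [542.0, 84.9000015258789]]
[561.35634399 100.61693247  24.30625665] [1.38318939 0.37954575 7.77528851]
```

Overhang is ≈57 mm. I add 3 mm, then lift off.

{"method": "servo_tool", "body": {"commands": [[[255,0.003,0,0,0,0,0],[255,0,0,0,0,0,0],[255,0,0,-0.002,0,0,0],[255,0,0,-0.004,0,0,0],[255,0,0,-0.01,0,0,0],[255,0,0,-0.02,0,0,0],[255,0,0,-0.02,0,0,0],[255,0,0,0,0,0,0]]]}}

```text
clock: 11.62
position: [560.7, 97.0, 82.3]
ee_rot: [-0.695, 0.719, -0.002, 0.003]
contact_force: [-0.1, 1.2, 0.7]
gripper_width: 0.6
grasp_force: 0.0
```

```bash
python3 m.py; python3 - <<'E'
from h import *
im=cams.get_image("wrist");cv2.imwrite("pics/w4.png",im["frame"])
print(im["T"][:3,3])
E
```

```text
(116.51661682128906, 40.83137130737305) 88.15745544433594 [[538.7000122070312, -10.0], [579.5, -11.300000190734863], [583.2999877929688, 105.0999984741211], [542.5, 106.5]]
[559.45012306  96.75952743  80.38935903] [0.24991907 0.58924532 0.23701562]
[556.27217452  18.35395378 260.95077119]
```

View pics/w4.png

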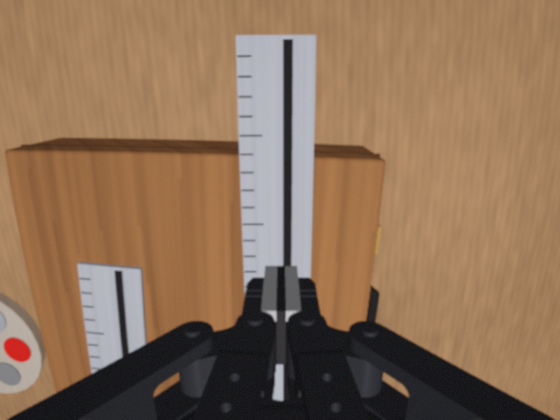

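The ruler's end is at px (236–316, 36) and crosses the box edge at v≈152. That is y = −10.6 against the edge at ≈ 49.5, so about 60 mm is free. I open partly and go over the free end, 25 mm in from its tip.

{"method": "servo_tool", "body": {"commands": [[[75,0.016,-0.001,0,0,0,0],[75,0.02,-0.001,0,0,0,0],[75,0.02,-0.001,0,0,0,0],[75,0.02,0,0,0,0,0],[75,0.007,0,0,0,0,0],[75,0,0,0,0,0,0],[75,0,0,0,0,0,0]]]}}

```text
clock: 12.3
position: [557.8, 13.1, 77.3]
ee_rot: [-0.695, 0.719, 0.0, -0.0]
contact_force: [0.1, 0.0, 0.2]
gripper_width: 60.3
grasp_force: 0.0
```

{"method": "servo_tool", "body": {"commands": [[[75,0,0,0.01,0,0,0],[75,0,0,0.01,0,0,0],[75,0,0,0.01,0,0,0],[75,0,0,0,0,0,0],[75,0,0,0,0,0,0]]]}}

```text
clock: 12.72
position: [557.4, 13.4, 46.5]
ee_rot: [-0.695, 0.719, 0.001, -0.001]
contact_force: [-1.1, 0.0, 0.4]
gripper_width: 60.2
grasp_force: 0.0
```

```bash
python3 - <<'E'
from h import *
im=cams.get_image("wrist");cv2.imwrite("pics/w5.png",im["frame"])
E
```

```text
(no output)
```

View pics/w5.png

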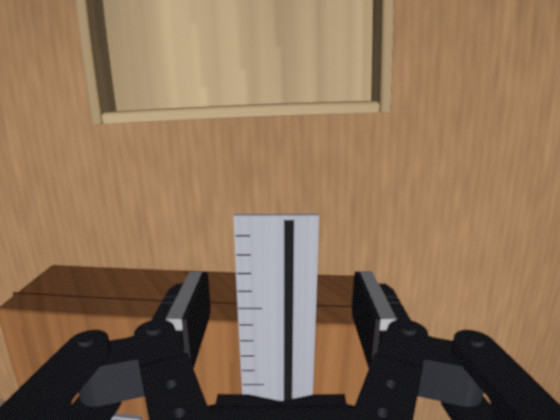

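The fingers straddle the ruler, with tips at px u≈208 and 355 and the ruler at 236–318, which is about 2 mm off centre. I correct that, descend to reported z ≈ 10 and close.

{"method": "servo_tool", "body": {"commands": [[[75,0,-0.002,0.008,0,0,0],[75,0,0,0.008,0,0,0],[75,0,0,0.008,0,0,0],[75,0,0,0.008,0,0,0],[75,0,0,0.004,0,0,0],[75,0,0,0,0,0,0],[75,0,0,0,0,0,0]]]}}

```text
clock: 13.35
position: [560.0, 13.0, 11.4]
ee_rot: [-0.695, 0.719, 0.0, -0.0]
contact_force: [1.0, -0.2, -0.3]
gripper_width: 60.3
grasp_force: 0.0
```

{"method": "servo_tool", "body": {"commands": [[[110,0,0,0,0,0,0],[125,0,0,0,0,0,0],[255,0,0,0,0,0,0],[255,0,0,0,0,0,0],[255,0,0,0,0,0,0],[255,0,0,0,0,0,0]]]}}

```text
clock: 13.85
position: [560.5, 13.2, 12.3]
ee_rot: [-0.695, 0.719, -0.0, 0.0]
contact_force: [-0.4, 0.3, 2.2]
gripper_width: 37.4
grasp_force: 59.8
```

{"method": "servo_tool", "body": {"commands": [[[255,0,0,-0.005,0,0,0],[255,0,0,-0.01,0,0,0],[255,0,0,-0.01,0,0,0],[255,0,0,-0.01,0,0,0],[255,0,0,-0.01,0,0,0],[255,0,0,-0.01,0,0,0],[255,0,0,-0.01,0,0,0],[255,0,0,-0.005,0,0,0],[255,0,0,0,0,0,0]]]}}

```text
clock: 14.6
position: [561.2, 13.4, 83.6]
ee_rot: [-0.695, 0.719, -0.001, 0.001]
contact_force: [-0.4, -0.7, -0.2]
gripper_width: 37.8
grasp_force: 60.1
```

```bash
python3 - <<'E'
from h import *
s=cams.get_image("scene")["frame"][100:300,110:490];w=cams.get_image("wrist")["frame"]
cv2.imwrite("pics/s6.png",np.vstack([cv2.resize(s,(570,300)),np.hstack([cv2.resize(w,(400,300)),np.zeros((300,170,3),np.uint8)])]))
print(arm.read_state()["contact_force"])
E
```

```text
[ 0.07945057 -0.00227085 -1.7845369 ]
```

View pics/s6.png

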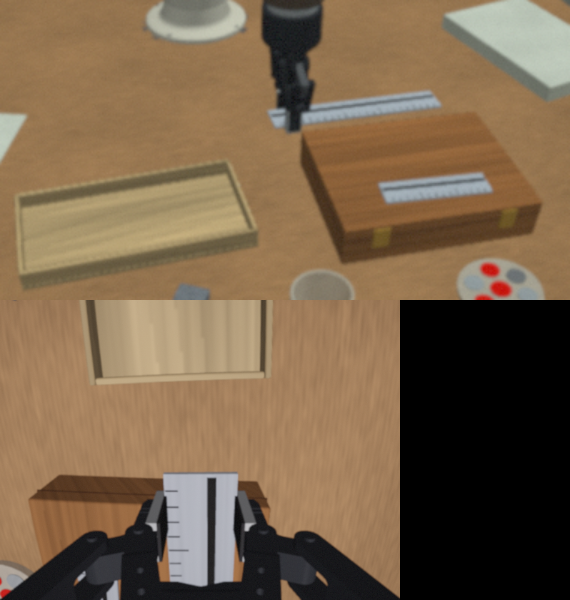

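The ruler is held level and clear of the box, with the short one undisturbed (scene view: ruler at (268–440, 92–125), gripper at its free end). I align with the tray and carry it 318 mm.

{"method": "servo_tool", "body": {"commands": [[[255,0,0,0,0,0,-1.3],[255,0,0,0,0,0,-1.3],[255,0.005,0,0,0,0,0],[255,0.01,-0.0005,0,0,0,0],[255,0.015,-0.0005,0,0,0,0],[255,0.02,-0.0007,0,0,0,0],[255,0.02,-0.0007,0,0,0,0],[255,0.02,-0.0007,0,0,0,0],[255,0.02,-0.0007,0,0,0,0],[255,0.02,-0.0007,0,0,0,0]]]}}

```text
clock: 15.53
position: [565.8, -118.6, 81.6]
ee_rot: [0.711, -0.703, -0.0, 0.0]
contact_force: [-0.3, -0.2, -0.8]
gripper_width: 37.1
grasp_force: 60.1
```

{"method": "servo_tool", "body": {"commands": [[[255,0.02,-0.0007,0,0,0,0],[255,0.02,-0.0007,0,0,0,0],[255,0.02,-0.0007,0,0,0,0],[255,0.02,-0.0007,0,0,0,0],[255,0.02,-0.0007,0,0,0,0],[255,0.02,-0.0007,0,0,0,0],[255,0.02,-0.0007,0,0,0,0],[255,0.02,-0.0007,0,0,0,0],[255,0.013,-0.0007,0,0,0,0],[255,0.01,-0.0007,0,0,0,0]]]}}

```text
clock: 16.37
position: [574.6, -301.6, 81.3]
ee_rot: [0.71, -0.704, -0.0, 0.0]
contact_force: [0.4, 0.6, -0.9]
gripper_width: 37.3
grasp_force: 60.1
```

{"method": "servo_tool", "body": {"commands": [[[255,0.005,0,0,0,0,0],[255,0,0,0,0,0,0],[255,0,0,0,0,0,0]]]}}

```text
clock: 16.62
position: [575.0, -304.4, 81.6]
ee_rot: [0.711, -0.703, -0.0, 0.0]
contact_force: [0.2, -0.1, -0.4]
gripper_width: 37.3
grasp_force: 60.1
```

```bash
cat > t.py <<'E'
import sys
from h import *
z=float(sys.argv[1])
im=cams.get_image("top");f=im["frame"]
m=np.zeros(f.shape[:2],np.uint8);m[150:300,265:480]=((f[150:300,265:480,0]>110)&(f[150:300,265:480,0].astype(int)>f[150:300,265:480,2]))*255
m=cv2.morphologyEx(m,cv2.MORPH_CLOSE,np.ones((7,7),np.uint8))
for c in cv2.findContours(m,0,2)[0]:
    if cv2.contourArea(c)<150: continue
    P=np.float32([onplane(im,*p[0],z)[:2] for p in c]);r=cv2.minAreaRect(P);print(r,cv2.boxPoints(r).round(0).tolist())
s=arm.read_state();print(s["position"],s["ee_rot"],s["contact_force"],s["joints"])
E
python3 t.py 134
```

```text
((571.7199096679688, -289.5512390136719), (32.911705017089844, 33.96707534790039), 0.6212566494941711) [[555.0, -273.0], [555.0, -307.0], [588.0, -306.0], [588.0, -272.0]]
((570.578125, -118.70558166503906), (38.17448043823242, 60.46962356567383), 0.6985501050949097) [[551.0, -89.0], [552.0, -149.0], [590.0, -149.0], [589.0, -88.0]]
[ 575.13470701 -304.04059884   81.75944349] [ 7.11231198e-01 -7.02958139e-01 -1.91517617e-04 -2.51109164e-05] [-0.30566102 -0.5406688  -0.39228011] [-2.38249873e-01  5.17290874e-01 -6.87734464e-02 -2.88495471e-04
 -9.85034426e-01  2.50109338e-01]
```

Ruler's far end is at (570.5, −88.5), level, and aligned to 0.2° with the tray. I lower it.

{"method": "servo_tool", "body": {"commands": [[[255,0,0,0.006,0,0,0],[255,0,-0.003,0.012,0,0,0],[255,0,0,0.015,0,0,0],[255,0,0,0.015,0,0,0],[255,0,0,0.015,0,0,0],[255,0,0,0.012,0,0,0],[255,0,0,0.01,0,0,0],[255,0,0,0.01,0,0,0],[255,0,0,0.005,0,0,0],[255,0,0,0,0,0,0]]]}}

```text
clock: 17.5
position: [577.4, -304.3, -19.8]
ee_rot: [0.711, -0.703, -0.001, 0.001]
contact_force: [-0.5, -0.8, -1.1]
gripper_width: 37.7
grasp_force: 60.1
```

{"method": "servo_tool", "body": {"commands": [[[255,0,0,0.002,0,0,0],[255,0,0,0.002,0,0,0],[255,0,0,0.002,0,0,0],[255,0,0,0.002,0,0,0],[255,0,0,0,0,0,0]]]}}

```text
clock: 17.92
position: [578.1, -304.6, -26.3]
ee_rot: [0.711, -0.703, -0.0, -0.0]
contact_force: [-0.6, -0.3, -1.2]
gripper_width: 37.6
grasp_force: 60.1
```

{"method": "servo_tool", "body": {"commands": [[[255,0,0,0.001,0,0,0],[255,0,0,0.001,0,0,0],[255,0,0,0,0,0,0]]]}}

```text
clock: 18.17
position: [578.1, -304.7, -28.3]
ee_rot: [0.711, -0.703, -0.0, 0.0]
contact_force: [-0.2, -0.1, -1.2]
gripper_width: 37.5
grasp_force: 60.1
```

{"method": "servo_tool", "body": {"commands": [[[255,0,0,0.001,0,0,0],[255,0,0,0.001,0,0,0],[255,0,0,0,0,0,0]]]}}

```text
clock: 18.42
position: [578.0, -304.6, -30.4]
ee_rot: [0.711, -0.703, -0.0, 0.0]
contact_force: [0.1, -0.1, -1.1]
gripper_width: 37.3
grasp_force: 60.1
```

{"method": "servo_tool", "body": {"commands": [[[255,0,0,0.001,0,0,0],[255,0,0,0.001,0,0,0],[255,0,0,0,0,0,0]]]}}

```text
clock: 18.67
position: [578.0, -304.6, -32.5]
ee_rot: [0.711, -0.703, -0.0, 0.0]
contact_force: [-0.9, 0.5, -0.2]
gripper_width: 37.6
grasp_force: 60.1
```

{"method": "servo_tool", "body": {"commands": [[[255,0,0,0.001,0,0,0],[255,0,0,0.001,0,0,0],[255,0,0,0,0,0,0]]]}}

```text
clock: 18.92
position: [578.3, -304.7, -33.7]
ee_rot: [0.711, -0.703, 0.0, 0.0]
contact_force: [-1.6, 0.2, 3.2]
gripper_width: 37.4
grasp_force: 62.0
```

{"method": "servo_tool", "body": {"commands": [[[255,0,0,0.001,0,0,0],[255,0,0,0,0,0,0]]]}}

```text
clock: 19.08
position: [578.3, -304.7, -33.7]
ee_rot: [0.711, -0.703, 0.0, 0.0]
contact_force: [-2.6, 1.9, 7.0]
gripper_width: 37.4
grasp_force: 64.5
```

{"method": "servo_tool", "body": {"commands": [[[255,0,0,0.001,0,0,0],[255,0,0,0,0,0,0]]]}}

```text
clock: 19.25
position: [578.3, -304.7, -33.8]
ee_rot: [0.711, -0.703, 0.0, 0.0]
contact_force: [-3.9, 2.9, 10.8]
gripper_width: 37.5
grasp_force: 66.8
```

The fingertips are on the tray floor, and the ruler is still held about 8 mm up. I back off slightly and pitch the far end down to touch, then open slowly.

{"method": "servo_tool", "body": {"commands": [[[255,0,0,-0.002,0,0,0],[255,0,0,-0.001,0,0,0],[255,0,0,0,0,0.5,0],[255,0,0,0,0,0.5,0],[255,0,0,0,0,0.5,0],[255,0,0,0,0,0,0]]]}}

```text
clock: 19.75
position: [578.1, -304.4, -33.5]
ee_rot: [0.711, -0.703, 0.009, 0.01]
contact_force: [0.3, 0.1, -0.6]
gripper_width: 38.0
grasp_force: 60.4
```

{"method": "servo_tool", "body": {"commands": [[[255,0,0,0,0,0.4,0],[255,0,0,0,0,0.4,0],[255,0,0,0,0,0,0]]]}}

```text
clock: 20.0
position: [578.1, -304.4, -33.4]
ee_rot: [0.711, -0.703, 0.014, 0.014]
contact_force: [-0.2, 0.0, -0.4]
gripper_width: 37.8
grasp_force: 60.3
```

{"method": "servo_tool", "body": {"commands": [[[255,0,0,0,0,0.4,0],[255,0,0,0,0,0.3,0],[255,0,0,0,0,0,0]]]}}

```text
clock: 20.25
position: [578.1, -304.5, -33.2]
ee_rot: [0.711, -0.703, 0.019, 0.019]
contact_force: [0.5, -0.2, 0.1]
gripper_width: 37.5
grasp_force: 60.3
```

{"method": "servo_tool", "body": {"commands": [[[142,0,0,0,0,0,0],[139,0,0,0,0,0,0],[137,0,0,0,0,0,0],[135,0,0,0,0,0,0],[133,0,0,0,0,0,0],[131,0,0,0,0,0,0],[129,0,0,0,0,0,0],[127,0,0,0,0,0,0]]]}}

```text
clock: 20.92
position: [578.2, -304.8, -33.2]
ee_rot: [0.711, -0.703, 0.019, 0.018]
contact_force: [0.2, -0.4, 0.3]
gripper_width: 43.0
grasp_force: 0.0
```

{"method": "servo_tool", "body": {"commands": [[[122,0,0,0,0,0,0],[115,0,0,0,0,0,0],[105,0,0,0,0,0,0],[90,0,0,0,0,0,0],[75,0,0,0,0,0,0],[75,0,0,0,0,0,0]]]}}

```text
clock: 21.42
position: [578.2, -304.7, -33.2]
ee_rot: [0.711, -0.703, 0.019, 0.018]
contact_force: [-0.6, -0.0, 0.2]
gripper_width: 60.3
grasp_force: 0.0
```

Released. I straighten up and retreat, then check from above.

{"method": "servo_tool", "body": {"commands": [[[75,0,0,-0.005,0,0,0],[75,0,0,-0.015,0,0,0],[75,0,0,-0.03,0,0,0],[75,0,0,-0.03,0,0,0],[75,0,0,-0.03,0,0,0],[75,0,0,-0.03,0,-1,0],[75,0,0,-0.03,0,-2,0],[75,0,0,0,0,0,0]]]}}

```text
clock: 22.08
position: [582.5, -298.6, 145.4]
ee_rot: [0.711, -0.703, 0.007, -0.003]
contact_force: [1.8, -1.4, 0.5]
gripper_width: 60.0
grasp_force: 0.0
```

{"method": "servo_tool", "body": {"commands": [[[75,0.02,0.01,0,0,0,0],[75,0.03,0.015,0,0,0,0],[75,0.03,0.015,0,0,0,0],[75,0.03,0.015,0,0,0,0],[75,0.03,0.015,0,0,0,0],[75,0.03,0.015,0,0,0,0],[75,0.02,0.01,0,0,0,0],[75,0,0,0,0,0,0]]]}}

```text
clock: 22.75
position: [482.6, -491.1, 136.4]
ee_rot: [0.709, -0.705, 0.0, 0.0]
contact_force: [0.2, 0.1, -0.6]
gripper_width: 60.5
grasp_force: 0.0
```

```bash
python3 t.py 9; python3 - <<'E'
from h import *
for n in("top","scene"):
    im=cams.get_image(n);f=im["frame"].astype(int)
    m=((f[:,:,0]>110)&(f[:,:,0]>f[:,:,2])).astype(np.uint8)*255
    m=cv2.morphologyEx(m,cv2.MORPH_CLOSE,np.ones((7,7),np.uint8))
    for c in cv2.findContours(m,0,2)[0]:
        if cv2.contourArea(c)<300: continue
        for z in(9,63):
            P=np.float32([onplane(im,*p[0],z)[:2] for p in c]);r=cv2.minAreaRect(P)
            if 36<min(r[1])<44 and max(r[1])<260: print(n,z,np.round(r[0],1),np.round(r[1],1),round(r[2],2))
E
```

```text
((575.181396484375, -205.20211791992188), (37.2062873840332, 237.41929626464844), 0.7235288619995117) [[555.0, -87.0], [558.0, -324.0], [595.0, -324.0], [592.0, -86.0]]
[ 483.65350912 -489.25466418  136.31567066] [ 7.09701741e-01 -7.04502250e-01 -9.07255127e-05  9.89582451e-05] [ 0.78217324  0.1647382  -0.64637084] [-5.56656932e-01  5.29888393e-01  1.01441885e-01  1.67560714e-04
 -1.14257087e+00  5.63940542e-01]
top 9 [ 575.2 -205.2] [ 37.2 237.4] 0.72
top 9 [683.2 198.6] [156.4  41. ] 83.53
top 63 [673.2 188.3] [148.3  38.8] 83.54
scene 9 [832.9 -34.5] [42.2 43.9] 55.72
scene 63 [873.8 -51.8] [39.  40.5] 55.72
scene 9 [ 801.7 -207.5] [ 38.1 199.6] 57.54
scene 9 [ 578.3 -209. ] [ 39.3 237.6] 1.09
scene 63 [ 638.8 -212.9] [ 36.3 219.4] 1.09
scene 9 [618.8 221.2] [161.1  42.7] 83.45
scene 63 [676.1 184.3] [148.8  39.4] 83.45
```

Both cameras show the long ruler flat in the tray (238 mm × 38 mm at floor height, centred, aligned). The short ruler hasn't moved: (673, 188) at 83.5° now, (673.5, 188.9) at 83.4° before.

```bash
python3 -c "
from bench import ticket
print(ticket.job_done())"
```

```text
the job is handed in; nothing more can be done
None
```

The long ruler was slid about 60 mm over the tray-side end of the box, gripped by that end and laid flat, centred in the tray; the short ruler stayed put, and the job was handed in at about 23 s with no verdict returned.

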